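# Turn up the coffee warmer by fingertip

### The arm

A 6-joint arm with a two-finger parallel gripper is mounted at the origin on the work surface. World frame = base frame: x ahead of the robot, y to its left, z up, the work surface at z = 0. Lengths are in m, angles in rad, forces in N, time in s.
With the tool pointing down it reaches from about 0.375 to 0.975 m from the base axis. Payload 3.8 kg.
Tool frame: the origin (TCP) lies midway between the tips of the shut fingers; the grasp point (between the pads) lies 19 mm behind it; z points along the fingers, y is the line along which they close (so a half turn about z gives the same grasp; the last joint's range is limited). The gripper opens to 85 mm and grips with 20 to 120 N. Pads are 22 mm wide; open, the fingers measure 114 mm over their backs; the gripper's body (76 mm by 85 mm) begins 54 mm behind the grasp point. The pads swing forward as they close: fully open they stand 13 mm farther back than shut.
Start: joints at [1.179, 0.264, 1.604, -0, 1.274, -0.037], TCP at [0.234, 0.633, 0.231] pointing down, gripper open.
Joint ranges: [-2.63, 2.63], [-0.94, 2.18], [0.31, 2.57], [-1.31, 4.45], [0, 2.66], [-2.55, 2.55]. Speed limits (rad/s): [2.57, 2.57, 3.14, 3.14, 3.14, 3.14].

### API

Orientations are given as a rotation vector (axis times angle).
In Python, from workcell import bot, imaging gives the robot as it stands.
- The arm moves only by the tool step_arm, never from a script. Its argument "series" is a list of rows, each an object of numbers: "grip": the closure, from -1 (fully open) to 1 (shut); "x", "y", "z": the shift along the tool's x, y, z normalised to -1 to 1, where 1 is 500 mm; "ax", "ay", "az": the turn, a rotation vector about the tool's x, y, z normalised to -1 to 1, where 1 is 30 degrees. A call has 1 to 12 rows; each row is the pose to reach, as a shift and turn from the pose commanded when the call began, along the tool's axes at that moment; what a row does not reach only later rows make up. A row lasts 1/10 s, in which the tool goes at most 50 mm and 8.59 degrees, less where a joint would pass 70% of its speed; a pose out of reach is approached as far as the arm can. A call with a number of a shift or a turn outside -1 to 1 is refused whole. A call with a gripper value outside its range is refused whole. The fingers move at their own pace and stop on an object; "force" is the grip in N (left out, the last holds). Time passes only in rows, so rows that repeat a pose let the fingers close. It gives the time, the measured TCP pose, the force, the opening and the grip force at its end, in the units of the state.
- bot.read_state(): the state, without advancing time (a new reading comes with each control period).
- imaging.read_camera(name): name is "scene" or "top" or "wrist"; returns a dict with "img" (384x512x3 uint8, red, green, blue), "fx", "fy", "cx", "cy" (pixels), "R" (3x3) and "t" (3): a world point X has camera coordinates R X + t. Camera axes: x right, y down, z forward; pixel columns grow to the right and rows downward; lengths in m; the calibration is good to about 2 mm. A picture is of the moment at which its call begins. There is no depth.
- bot.finish_job(): hands the job in; it is judged then, once.
The state is a dict: "time": time; "q": joint angles; "joint_vel": joint speeds; "joint_torque": joint torques, N m; "tool_pos": TCP position; "tcp_rot": TCP orientation; "wrist_force": force on the tool from outside, world axes, zero at the start; "torque": the same for the moment, N m; "width": opening from 0.0 (shut) to 1.0 (fully open); "grip_force": force on a finger pad.
Only numpy, scipy, OpenCV 4.12 (cv2) and the standard library are available. Lean on these libraries where they do the work, as an engineer would, in place of code of your own. Each camera call takes 0.05 s, during which the arm holds its last target. There are 200 camera calls.

### The job

On the breakfast sideboard, turn up the warming plate under the coffee jug: rest a fingertip on its knurled dial, press lightly, and drag the dial round clockwise (seen from above) until its pointer clicks into the third dot, the second largest of the four, without ever going on to the largest dot. The dial starts at the first or the second dot; do it by fingertip friction only, do not grip the dial or press hard, then take the hand away. Leave the jug, mug, bowl and tea caddy standing where they are.

Things in the scene. Friction and masses are not known exactly. Their poses are not given: they have to be found in the camera images.
- warmer: fixed cream warming plate, 190 (x) x 330 (y) mm, deck 55 mm above the table; origin centre of underside, z up. Steel plate under the jug: 152 mm across, at local y -75 mm, 58 mm high. Dial axis at local (0, +95 mm). Four raised steel dots on the deck, growing clockwise (5, 8, 11, 14 mm across), 51 mm from the dial's axis, 0.6 rad apart, on its local -x side.
- dial_top (a point): centre of the dial's flat top, on its vertical axis, 81 mm above the table; x along the pointer, z up. Black disc 68 mm across, 20 mm high, knurled rim, bright top with black pointer line, 6 mm clear of the deck. Sprung: it sinks up to 5 mm, giving from about 1.5 N, at its stop at 9 N. A fingertip 3 to 4 mm down, 24 mm off the axis, turns it by friction (coefficient about 0.5 to 0.7).
- dial (a joint): turn of the dial in rad, growing clockwise seen from above. The four dots are detents at 0, 0.6, 1.2, 1.8 (end stops -0.12 and 1.92); a spring pulls it to the nearest. Humps half-way between (0.3, 0.9, 1.5); turning out of a dot takes about 0.04 N m. Starts at 0 or 0.6; wanted 1.2.
- jug_mid (a point): steel coffee jug, black lid and handle, 166 mm tall, 100 mm across, standing on the steel plate; point on its axis 80 mm above its underside, z up. Its handle reaches 84 mm from the axis along its -y. Not to be moved.
- mug_mid (a point): white mug, 82 mm across, 90 mm tall, handle along its y; point at its centre, 45 mm up. Stands on the table. Not to be moved.
- bowl_mid (a point): terracotta bowl, 110 mm across, 60 mm tall; point at its centre, 30 mm up. Stands on the table. Not to be moved.
- caddy_mid (a point): dark red tea caddy, 68 mm across, 115 mm tall with its black lid; point at its centre, 57 mm up. Stands on the table. Not to be moved.

How it is judged:
On the way, in this order (a step that is already met when the one before it is completed fails the run):
1. a fingertip rests on the dial while it is still short of the third dot (contact force between the fingers and dial above 0.5 N and value of joint dial below 0.85 rad), for 0.1 s.
2. the dial has come to the third dot (value of joint dial between 1.05 and 1.35 rad), for 0.2 s.
At the end, for the whole second after the job is handed in: The dial rests in the third detent (1.2 rad, within 0.1), the hand is clear, and the jug (15 mm), mug, bowl and caddy (20 mm) stand where they stood (value of joint dial between 1.1 and 1.3 rad and velocity of joint dial between -0.1 and 0.1 rad/s and distance of jug_mid from where it was at the start of the episode below 0.015 m and distance of each of mug_mid, bowl_mid, caddy_mid from where it was at the start of the episode below 0.02 m); the robot touches nothing.
It fails at once if the dial is turned past the third dot, over the hump towards the largest dot (value of joint dial above 1.55 rad).
It fails at once if the dial is pinched or pressed hard (over 30 N) (contact force between the fingers and dial above 30 N).
It fails at once if the jug is lifted, pushed or knocked (15 mm) (distance of jug_mid from where it was at the start of the episode above 0.015 m).
It fails at once if the mug, bowl or caddy is lifted, pushed or knocked (20 mm) (distance of any of mug_mid, bowl_mid, caddy_mid from where it was at the start of the episode above 0.02 m).
It also fails if it takes over 35 s, if anything falls off the work surface, if the arm or the gripper's body presses on something with over 40 N, if the wrist force passes 120 N, or if a joint passes its speed limit or range.

## Working session

There is one attempt and no reset: what is moved stays moved. The work goes in short steps, Python scripts to look and compute and a tool call to move; the robot and the scene stay as the last step left them, time stands still between calls to the robot, and variables do not carry over. Pictures are saved under pics/ and viewed, at most 10 in all, crops included, and the job is handed in when it is done.

Besides the shell and the picture viewer there is one more tool, called by a JSON object that holds its "api" and its "payload". step_arm: Moves the arm, as the interface text tells. Scaled input: -1 to 1 covers 500 mm each way for a shift and 30 degrees each way for a turn. Its arguments: {"type":"object","properties":{"series":{"type":"array","items":{"type":"object","properties":{"grip":{"type":"number"},"x":{"type":"number","minimum":-1,"maximum":1},"y":{"type":"number","minimum":-1,"maximum":1},"z":{"type":"number","minimum":-1,"maximum":1},"ax":{"type":"number","minimum":-1,"maximum":1},"ay":{"type":"number","minimum":-1,"maximum":1},"az":{"type":"number","minimum":-1,"maximum":1}}}},"force":{"type":"number"}},"required":["series"]}

```bash
mkdir -p pics
cat > h.py <<'E'
import numpy as np, cv2
from workcell import bot, imaging
def cam(n,f=None):
    c=imaging.read_camera(n)
    if f: cv2.imwrite('pics/'+f,c['img'][:,:,::-1])
    return c
def ray(c,u,v,z):
    d=c['R'].T@np.array([(u-c['cx'])/c['fx'],(v-c['cy'])/c['fy'],1]); o=-c['R'].T@c['t']
    return o+d*(z-o[2])/d[2]
def proj(c,X):
    p=c['R']@np.array(X)+c['t']; return c['fx']*p[0]/p[2]+c['cx'],c['fy']*p[1]/p[2]+c['cy']
E
python3 - <<'E'
from h import *
a=cam('top','top.png');b=cam('scene','scene.png')
cv2.imwrite('pics/both.png',cv2.resize(np.vstack([a['img'],b['img']])[:,:,::-1],(400*1,600)))
for c in(a,b): print(-c['R'].T@c['t'],c['fx'])
print(bot.read_state())
E
```

```text
[ 0.45115021 -0.02504226  1.23793697] 422.24015904088293
[ 1.03507521 -0.42089571  1.01576528] 456.40856374038583
{'time': 0.1, 'q': array([ 1.17904599e+00,  2.64668395e-01,  1.60529007e+00, -4.17227033e-06,
        1.27373112e+00, -3.69176444e-02]), 'joint_vel': array([-9.55525033e-04,  5.23316501e-05, -5.54586710e-03,  2.40853533e-04,
       -3.88507857e-04,  5.27116805e-04]), 'joint_torque': array([ 1.18639086e-04, -5.16703606e+01, -3.68588090e+01, -9.52869937e-05,
        6.26304274e-03,  6.77543088e-07]), 'tool_pos': array([0.23426564, 0.63230104, 0.23006447]), 'tcp_rot': array([-0.55437026, -3.09184249,  0.00321936]), 'wrist_force': array([-0.4393982 , -0.52871306,  0.40459357]), 'torque': array([ 0.01181836, -0.00124824, -0.00935106]), 'grip_force': 0.0, 'width': 0.9969862242875713}
```

View pics/top.png

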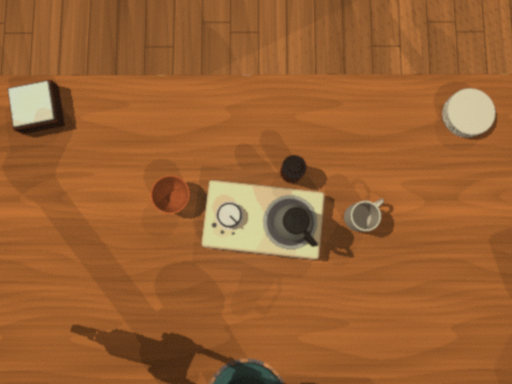

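View pics/scene.png

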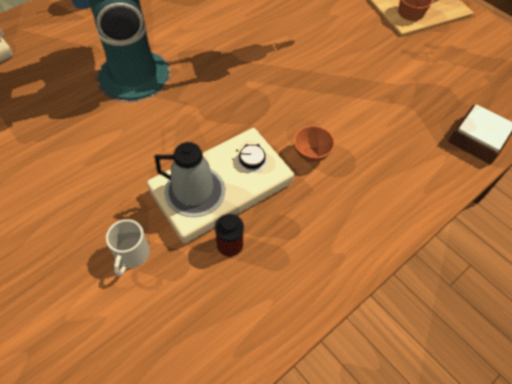

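Run:
```python
from h import *
c=cam('top'); im=c['img']
s=cam('scene'); 
cv2.imwrite('pics/crop.png',np.hstack([cv2.resize(im[190:250,199:259],(400,400),interpolation=cv2.INTER_CUBIC),cv2.resize(s['img'][130:180,225:275],(400,400),interpolation=cv2.INTER_CUBIC)])[:,:,::-1])
# warmer corners: cream mask
hsv=cv2.cvtColor(im,cv2.COLOR_RGB2HSV)
m=cv2.inRange(hsv,(20,30,150),(45,140,255)); m[:,:195]=0;m[:,335:]=0;m[:170]=0;m[270:]=0
m=cv2.morphologyEx(m,cv2.MORPH_OPEN,np.ones((3,3)))
p=cv2.findNonZero(m); r=cv2.minAreaRect(cv2.convexHull(p)); bx=cv2.boxPoints(r)
w=np.array([ray(c,u,v,.055) for u,v in bx])[:,:2]; print(w, [np.linalg.norm(w[i]-w[i-1]) for i in range(4)])
cen=w.mean(0); L=[w[i]-w[i-1] for i in range(4)]; l=max(L,key=np.linalg.norm); l=l/np.linalg.norm(l); l*=np.sign(l[1])
print('yaw',np.degrees(np.arctan2(-l[0],l[1])),'dial',cen+.095*l)
# white top in both views
for C,(r0,r1,c0,c1) in((c,(198,235,212,246)),(s,(140,175,232,272))):
    h=cv2.cvtColor(C['img'],cv2.COLOR_RGB2HSV)[r0:r1,c0:c1]
    k=((h[...,1]<30)&(h[...,2]>130)).astype(np.uint8)
    n,lab,st,ce=cv2.connectedComponentsWithStats(k); i=1+st[1:,4].argmax()
    (u,v),rad=cv2.minEnclosingCircle(cv2.findNonZero((lab==i).astype(np.uint8)))
    print(st[i],u+c0,v+r0,rad,ray(C,u+c0,v+r0,.081))
# pointer-less: unwrap
```

```text
[[ 0.43439753  0.12254364]
 [ 0.6167489   0.10406573]
 [ 0.57881572 -0.22224037]
 [ 0.39778367 -0.19789911]] [np.float64(0.32252772238618893), np.float64(0.18328517023020333), np.float64(0.3285035725085708), np.float64(0.18266115550515463)]
yaw -6.630888366009555 dial [0.51790636 0.04598199]Traceback (most recent call last):
  File "<stdin>", line 17, in <module>
ValueError: attempt to get argmax of an empty sequence
```

View pics/crop.png

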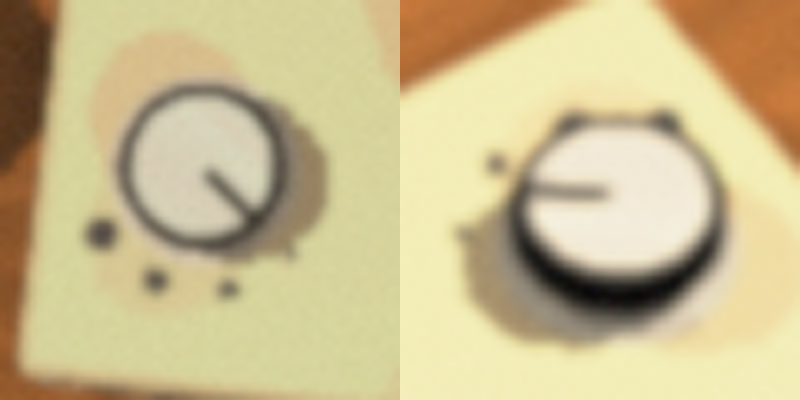

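```bash
cat >> h.py <<'E'
from scipy.spatial.transform import Rotation as Ro
def shift(target):
    "world target -> scaled tool-frame shift"
    s=bot.read_state(); return Ro.from_rotvec(s['tcp_rot']).as_matrix().T@(np.array(target)-s['tool_pos'])/.5
E
python3 - <<'E'
from h import *
c=cam('top');s=cam('scene')
print(ray(c,229.0,214.3,.081),ray(s,252.1,153.7,.081))
D=ray(c,229.0,214.3,.081)
print(Ro.from_rotvec(bot.read_state()['tcp_rot']).as_matrix())
a=np.radians(125); P=D+.024*np.array([np.cos(a),np.sin(a),0]); P[2]=.2
print(P,shift(P))
E
```

```text
[0.51822572 0.04468172 0.081     ] [0.51700557 0.04906245 0.081     ]
[[-9.37694580e-01  3.47460438e-01 -3.44758733e-04]
 [ 3.47460607e-01  9.37694229e-01 -8.12135574e-04]
 [ 4.10932924e-05 -8.81325205e-04 -9.99999611e-01]]
[0.50445988 0.06434137 0.2       ] [-0.90140551 -0.87820751  0.06225846]
```

{"api": "step_arm", "payload": {"series": [{"grip": 1,"x": -0.9,"y": -0.875,"z": 0.06},{"grip": 1,"x": -0.9,"y": -0.875,"z": 0.06},{"grip": 1,"x": -0.9,"y": -0.875,"z": 0.06},{"grip": 1,"x": -0.9,"y": -0.875,"z": 0.06},{"grip": 1,"x": -0.9,"y": -0.875,"z": 0.06},{"grip": 1,"x": -0.9,"y": -0.875,"z": 0.06},{"grip": 1,"x": -0.9,"y": -0.875,"z": 0.06},{"grip": 1,"x": -0.9,"y": -0.875,"z": 0.06},{"grip": 1,"x": -0.9,"y": -0.875,"z": 0.06},{"grip": 1,"x": -0.9,"y": -0.875,"z": 0.06},{"grip": 1,"x": -0.9,"y": -0.875,"z": 0.06},{"grip": 1,"x": -0.9,"y": -0.875,"z": 0.06}]}}

```text
validation failed for argument at $.se...
```

{"api": "step_arm", "payload": {"series": [{"grip": 1,"x": 0,"y": 0,"z": 0},{"grip": 1,"x": 0,"y": 0,"z": 0}]}}

```text
validation failed for argument at $.se...
```

Run:
```python
from h import *
c=cam('wrist','wrist1.png'); st=bot.read_state()
print(st['tool_pos'],st['tcp_rot'],st['q'],st['wrist_force'],st['width'])
print('dial',proj(c,[.518,.046,.081]))
```

```text
[0.23443319 0.6327884  0.23093863] [-5.54340319e-01 -3.09218421e+00  9.17096297e-04] [ 1.17909754e+00  2.64149093e-01  1.60432005e+00 -1.48494063e-05
  1.27371795e+00 -3.69201308e-02] [ 0.32962757 -0.59651996  0.12486553] 0.9949717404701222
dial (np.float64(-61.85551160587826), np.float64(488.5742374790693))
```

View pics/wrist1.png

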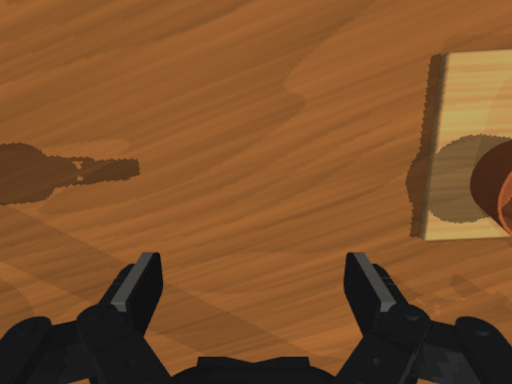

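The call was refused and the arm hasn't moved. The picture shows open fingers over empty table, with another board at right. I'll retry with every field filled in.

{"api": "step_arm", "payload": {"series": [{"x": -0.09,"y": -0.0875,"z": 0.006,"ax": 0.0,"ay": 0.0,"az": 0.0,"grip": 1.0}]}}

```text
time: 0.45
tool_pos: [0.2544, 0.5914, 0.2287]
tcp_rot: [-0.548, -3.092, -0.005]
wrist_force: [1.7, -0.2, 0.1]
width: 0.857
grip_force: 0.0
```

{"api": "step_arm", "payload": {"series": [{"x": -0.81,"y": -0.79,"z": 0.054,"ax": 0.0,"ay": 0.0,"az": 0.0,"grip": 1.0},{"x": -0.81,"y": -0.79,"z": 0.054,"ax": 0.0,"ay": 0.0,"az": 0.0,"grip": 1.0},{"x": -0.81,"y": -0.79,"z": 0.054,"ax": 0.0,"ay": 0.0,"az": 0.0,"grip": 1.0},{"x": -0.81,"y": -0.79,"z": 0.054,"ax": 0.0,"ay": 0.0,"az": 0.0,"grip": 1.0},{"x": -0.81,"y": -0.79,"z": 0.054,"ax": 0.0,"ay": 0.0,"az": 0.0,"grip": 1.0},{"x": -0.81,"y": -0.79,"z": 0.054,"ax": 0.0,"ay": 0.0,"az": 0.0,"grip": 1.0},{"x": -0.81,"y": -0.79,"z": 0.054,"ax": 0.0,"ay": 0.0,"az": 0.0,"grip": 1.0},{"x": -0.81,"y": -0.79,"z": 0.054,"ax": 0.0,"ay": 0.0,"az": 0.0,"grip": 1.0},{"x": -0.81,"y": -0.79,"z": 0.054,"ax": 0.0,"ay": 0.0,"az": 0.0,"grip": 1.0},{"x": -0.81,"y": -0.79,"z": 0.054,"ax": 0.0,"ay": 0.0,"az": 0.0,"grip": 1.0},{"x": -0.81,"y": -0.79,"z": 0.054,"ax": 0.0,"ay": 0.0,"az": 0.0,"grip": 1.0},{"x": -0.81,"y": -0.79,"z": 0.054,"ax": 0.0,"ay": 0.0,"az": 0.0,"grip": 1.0}]}}

```text
time: 1.65
tool_pos: [0.5, 0.0728, 0.202]
tcp_rot: [0.56, 3.09, -0.002]
wrist_force: [-0.7, 0.8, -0.0]
width: 0.001
grip_force: 0.0
```

{"api": "step_arm", "payload": {"series": [{"x": 0.0,"y": 0.0,"z": 0.0,"ax": 0.0,"ay": 0.0,"az": 0.0,"grip": 1.0},{"x": 0.0,"y": 0.0,"z": 0.0,"ax": 0.0,"ay": 0.0,"az": 0.0,"grip": 1.0}]}}

```text
time: 1.85
tool_pos: [0.4984, 0.0767, 0.2019]
tcp_rot: [-0.556, -3.091, -0.001]
wrist_force: [0.8, 0.0, 0.3]
width: 0.0
grip_force: 0.0
```

Run:
```python
from h import *
c=cam('wrist','wrist2.png'); st=bot.read_state()
print(st['tool_pos'],st['tcp_rot'],st['q'],st['wrist_force'],st['width'])
print('dial',proj(c,[.518,.046,.081]))
```

```text
[0.49822905 0.07732263 0.20191465] [-5.54317110e-01 -3.09195002e+00 -7.06370301e-04] [ 1.04195838e-01 -4.03536825e-02  1.99582477e+00  5.70131704e-04
  1.18633019e+00 -1.11202831e+00] [ 0.42150785 -0.05549823  0.07227095] 0.0032459004144812197
dial (np.float64(230.08535565578575), np.float64(212.3630638720108))
```

View pics/wrist2.png

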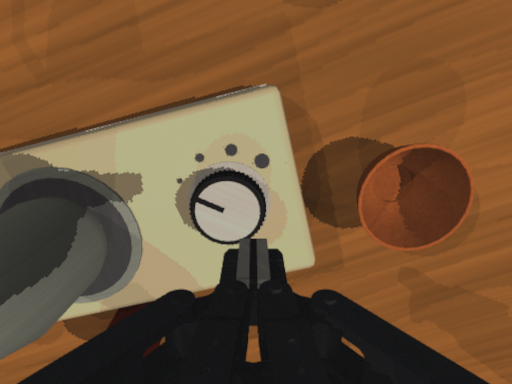

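Dial at (229,211) with its pointer at the smallest dot, which matches the projection (230,212) to about 1 mm. The fingers are shut just outside the dial. Moving over the contact point and down to just above it.

{"api": "step_arm", "payload": {"series": [{"x": -0.0194,"y": -0.0176,"z": 0.08,"ax": 0.0,"ay": 0.0,"az": 0.0,"grip": 1.0},{"x": -0.0194,"y": -0.0176,"z": 0.15,"ax": 0.0,"ay": 0.0,"az": 0.0,"grip": 1.0},{"x": -0.0194,"y": -0.0176,"z": 0.2,"ax": 0.0,"ay": 0.0,"az": 0.0,"grip": 1.0},{"x": -0.0194,"y": -0.0176,"z": 0.226,"ax": 0.0,"ay": 0.0,"az": 0.0,"grip": 1.0},{"x": -0.0194,"y": -0.0176,"z": 0.226,"ax": 0.0,"ay": 0.0,"az": 0.0,"grip": 1.0},{"x": -0.0194,"y": -0.0176,"z": 0.226,"ax": 0.0,"ay": 0.0,"az": 0.0,"grip": 1.0},{"x": -0.0194,"y": -0.0176,"z": 0.226,"ax": 0.0,"ay": 0.0,"az": 0.0,"grip": 1.0}]}}

```text
time: 2.6
tool_pos: [0.5061, 0.0657, 0.0908]
tcp_rot: [0.553, 3.089, 0.001]
wrist_force: [0.1, 0.4, -0.0]
width: 0.001
grip_force: 0.0
```

Run:
```python
from h import *
st=bot.read_state(); p=st['tool_pos']
print(p,st['wrist_force'],st['joint_vel'].round(3),shift([.5042,.0657,.0775]))
```

```text
[0.5061293  0.06571442 0.09079792] [ 0.09124532  0.44437638 -0.04267594] [-0.006 -0.002 -0.003  0.001 -0.001 -0.001] [ 0.00369227 -0.00140392  0.02658241]
```

{"api": "step_arm", "payload": {"series": [{"x": 0.0036,"y": -0.0014,"z": 0.01,"ax": 0.0,"ay": 0.0,"az": 0.0,"grip": 1.0},{"x": 0.0036,"y": -0.0014,"z": 0.018,"ax": 0.0,"ay": 0.0,"az": 0.0,"grip": 1.0},{"x": 0.0036,"y": -0.0014,"z": 0.022,"ax": 0.0,"ay": 0.0,"az": 0.0,"grip": 1.0},{"x": 0.0036,"y": -0.0014,"z": 0.025,"ax": 0.0,"ay": 0.0,"az": 0.0,"grip": 1.0},{"x": 0.0036,"y": -0.0014,"z": 0.026,"ax": 0.0,"ay": 0.0,"az": 0.0,"grip": 1.0},{"x": 0.0036,"y": -0.0014,"z": 0.026,"ax": 0.0,"ay": 0.0,"az": 0.0,"grip": 1.0},{"x": 0.0036,"y": -0.0014,"z": 0.026,"ax": 0.0,"ay": 0.0,"az": 0.0,"grip": 1.0}]}}

```text
time: 3.3
tool_pos: [0.5033, 0.0653, 0.077]
tcp_rot: [0.555, 3.091, 0.001]
wrist_force: [-1.7, 0.5, 8.0]
width: -0.002
grip_force: 3.5
```

Run:
```python
from h import *
st=bot.read_state(); p=st['tool_pos']; D=np.array([.518,.046])
print(p,st['tcp_rot'],st['wrist_force'],st['width'])
R=Ro.from_rotvec(st['tcp_rot']).as_matrix()
o=p[:2]-D; print(np.hypot(*o),np.degrees(np.arctan2(o[1],o[0])))
for k in range(1,13):
    t=np.radians(-k*5.75); o2=np.array([[np.cos(t),-np.sin(t)],[np.sin(t),np.cos(t)]])@o
    d=np.r_[o2-o,0]; print(k,(R.T@d/.5).round(4),(R.T@np.array([0,0,t])/np.radians(30)).round(3))
```

```text
[0.50329165 0.06533377 0.076957  ] [5.54775159e-01 3.09122540e+00 1.10569607e-03] [-1.73898888  0.50626082  8.00374487] -0.0015797386201876417
0.02429258939207622 127.26240700996152
1 [-0.0028  0.004   0.    ] [ 0.    -0.     0.192]
2 [-0.006   0.0077  0.    ] [ 0.    -0.     0.383]
3 [-0.0096  0.011   0.    ] [ 0.    -0.     0.575]
4 [-0.0134  0.014   0.    ] [ 0.001 -0.001  0.767]
5 [-0.0176  0.0165  0.    ] [ 0.001 -0.001  0.958]
6 [-0.022   0.0187  0.    ] [ 1.00e-03 -1.00e-03  1.15e+00]
7 [-0.0265  0.0203  0.    ] [ 1.000e-03 -1.000e-03  1.342e+00]
8 [-0.0312  0.0216  0.    ] [ 1.000e-03 -1.000e-03  1.533e+00]
9 [-0.0361  0.0223  0.    ] [ 1.000e-03 -1.000e-03  1.725e+00]
10 [-0.0409  0.0226  0.0001] [ 0.002 -0.002  1.917]
11 [-0.0458  0.0223  0.0001] [ 2.000e-03 -2.000e-03  2.108e+00]
12 [-0.0506  0.0216  0.0001] [ 2.0e-03 -2.0e-03  2.3e+00]
```

{"api": "step_arm", "payload": {"series": [{"x": -0.0013,"y": 0.002,"z": 0.0,"ax": 0.0,"ay": 0.0,"az": 0.096,"grip": 1.0},{"x": -0.0028,"y": 0.004,"z": 0.0,"ax": 0.0,"ay": 0.0,"az": 0.192,"grip": 1.0},{"x": -0.0043,"y": 0.0059,"z": 0.0,"ax": 0.0,"ay": 0.0,"az": 0.288,"grip": 1.0},{"x": -0.006,"y": 0.0077,"z": 0.0,"ax": 0.0,"ay": 0.0,"az": 0.383,"grip": 1.0},{"x": -0.0078,"y": 0.0094,"z": 0.0,"ax": 0.0,"ay": 0.0,"az": 0.479,"grip": 1.0},{"x": -0.0096,"y": 0.011,"z": 0.0,"ax": 0.0,"ay": 0.0,"az": 0.575,"grip": 1.0},{"x": -0.0115,"y": 0.0125,"z": 0.0,"ax": 0.0,"ay": 0.0,"az": 0.671,"grip": 1.0},{"x": -0.0134,"y": 0.014,"z": 0.0,"ax": 0.0,"ay": 0.0,"az": 0.767,"grip": 1.0},{"x": -0.0155,"y": 0.0153,"z": 0.0,"ax": 0.0,"ay": 0.0,"az": 0.863,"grip": 1.0},{"x": -0.0176,"y": 0.0165,"z": 0.0,"ax": 0.0,"ay": 0.0,"az": 0.958,"grip": 1.0},{"x": -0.0176,"y": 0.0165,"z": 0.0,"ax": 0.0,"ay": 0.0,"az": 0.958,"grip": 1.0},{"x": -0.0176,"y": 0.0165,"z": 0.0,"ax": 0.0,"ay": 0.0,"az": 0.958,"grip": 1.0}]}}

```text
time: 4.5
tool_pos: [0.5155, 0.0696, 0.0774]
tcp_rot: [1.303, 2.855, 0.002]
wrist_force: [0.9, 0.0, 6.4]
width: -0.003
grip_force: 3.2
```

Run:
```python
from h import *
st=bot.read_state(); p=st['tool_pos']; D=np.array([.518,.046]); o=p[:2]-D
print(p,st['wrist_force'],np.hypot(*o),np.degrees(np.arctan2(o[1],o[0])))
c=cam('wrist'); cv2.imwrite('pics/w3.png',cv2.resize(c['img'],(512,384))[:,:,::-1])
```

```text
[0.51549329 0.069604   0.07738453] [0.87058226 0.01136536 6.39344187] 0.023736731887120912 96.06200937982605
```

View pics/w3.png

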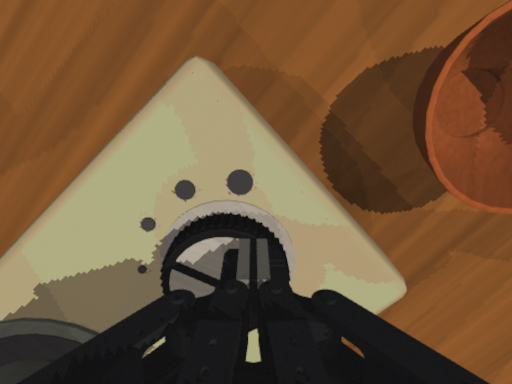

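```bash
cat >> h.py <<'E'
def dialang(c,a,b,z=.077):
    A=ray(c,*a,z);B=ray(c,*b,z); d=B-A
    return A.round(4),B.round(4),(225-np.degrees(np.arctan2(d[1],d[0]))%360)/57.3
E
python3 - <<'E'
from h import *
c=cam('wrist')
print(dialang(c,(220,285),(175,266)))
for q in((142,269),(148,224),(185,190),(239,182)):
    r=ray(c,*q,.056)-[.518,.046,0]; print(r[:2].round(4),np.hypot(*r[:2]),(225-np.degrees(np.arctan2(r[1],r[0]))%360)/57.3)
E
```

```text
(array([0.5145, 0.0425, 0.077 ]), array([0.4897, 0.0363, 0.077 ]), np.float64(0.541977302395204))
[-0.0375 -0.0382] 0.053503927679003825 -0.008614923003212253
[-0.0517 -0.0116] 0.052935113772807955 0.5647548854251067
[-0.0481  0.0183] 0.051478490212861015 1.1485092976777074
[-0.0289  0.0409] 0.05011525216823929 1.7410113547566948
```

The dial has followed without slip, from 0 to about 0.55 rad. Repeating the same arc.

{"api": "step_arm", "payload": {"series": [{"x": -0.0013,"y": 0.002,"z": 0.0,"ax": 0.0,"ay": 0.0,"az": 0.096,"grip": 1.0},{"x": -0.0028,"y": 0.004,"z": 0.0,"ax": 0.0,"ay": 0.0,"az": 0.192,"grip": 1.0},{"x": -0.0043,"y": 0.0059,"z": 0.0,"ax": 0.0,"ay": 0.0,"az": 0.288,"grip": 1.0},{"x": -0.006,"y": 0.0077,"z": 0.0,"ax": 0.0,"ay": 0.0,"az": 0.383,"grip": 1.0},{"x": -0.0078,"y": 0.0094,"z": 0.0,"ax": 0.0,"ay": 0.0,"az": 0.479,"grip": 1.0},{"x": -0.0096,"y": 0.011,"z": 0.0,"ax": 0.0,"ay": 0.0,"az": 0.575,"grip": 1.0},{"x": -0.0115,"y": 0.0125,"z": 0.0,"ax": 0.0,"ay": 0.0,"az": 0.671,"grip": 1.0},{"x": -0.0134,"y": 0.014,"z": 0.0,"ax": 0.0,"ay": 0.0,"az": 0.767,"grip": 1.0},{"x": -0.0155,"y": 0.0153,"z": 0.0,"ax": 0.0,"ay": 0.0,"az": 0.863,"grip": 1.0},{"x": -0.0176,"y": 0.0165,"z": 0.0,"ax": 0.0,"ay": 0.0,"az": 0.958,"grip": 1.0},{"x": -0.0176,"y": 0.0165,"z": 0.0,"ax": 0.0,"ay": 0.0,"az": 0.958,"grip": 1.0},{"x": -0.0176,"y": 0.0165,"z": 0.0,"ax": 0.0,"ay": 0.0,"az": 0.958,"grip": 1.0}]}}

```text
time: 5.8
tool_pos: [0.5268, 0.0677, 0.0771]
tcp_rot: [1.971, 2.443, 0.0]
wrist_force: [-0.8, -1.6, 6.6]
width: -0.002
grip_force: 3.3
```

Run:
```python
from h import *
st=bot.read_state(); p=st['tool_pos']; D=np.array([.518,.046]); o=p[:2]-D
print(p,st['wrist_force'],np.hypot(*o),np.degrees(np.arctan2(o[1],o[0])))
c=cam('wrist','w4.png')
print(proj(c,[.518,.046,.077]))
```

```text
[0.5267978  0.06772501 0.07707699] [-0.77118364 -1.56380384  6.59360351] 0.023438796744287664 67.95393799797053
(np.float64(228.90175341889642), np.float64(283.77606906647634))
```

View pics/w4.png

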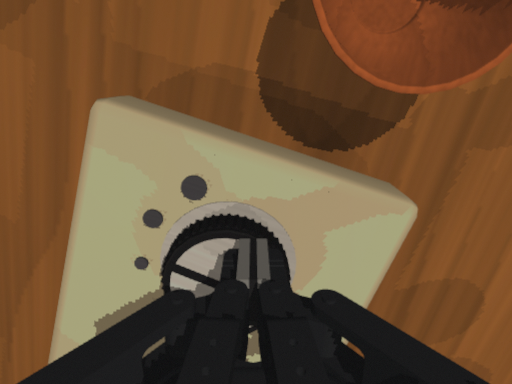

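The pointer is still fixed relative to the finger (tip at (173,268)), so the dial is at about 1.03 rad, past the 0.9 hump. About 8° more, hold, then lift straight up.

{"api": "step_arm", "payload": {"series": [{"x": -0.0013,"y": 0.002,"z": 0.0,"ax": 0.0,"ay": 0.0,"az": 0.096,"grip": 1.0},{"x": -0.0028,"y": 0.004,"z": 0.0,"ax": 0.0,"ay": 0.0,"az": 0.192,"grip": 1.0},{"x": -0.004,"y": 0.0055,"z": 0.0,"ax": 0.0,"ay": 0.0,"az": 0.268,"grip": 1.0},{"x": -0.004,"y": 0.0055,"z": 0.0,"ax": 0.0,"ay": 0.0,"az": 0.268,"grip": 1.0},{"x": -0.004,"y": 0.0055,"z": 0.0,"ax": 0.0,"ay": 0.0,"az": 0.268,"grip": 1.0},{"x": -0.004,"y": 0.0055,"z": -0.006,"ax": 0.0,"ay": 0.0,"az": 0.268,"grip": 1.0},{"x": -0.004,"y": 0.0055,"z": -0.02,"ax": 0.0,"ay": 0.0,"az": 0.268,"grip": 1.0},{"x": -0.004,"y": 0.0055,"z": -0.08,"ax": 0.0,"ay": 0.0,"az": 0.268,"grip": 1.0},{"x": -0.004,"y": 0.0055,"z": -0.16,"ax": 0.0,"ay": 0.0,"az": 0.268,"grip": 1.0},{"x": -0.004,"y": 0.0055,"z": -0.24,"ax": 0.0,"ay": 0.0,"az": 0.268,"grip": 1.0},{"x": -0.004,"y": 0.0055,"z": -0.24,"ax": 0.0,"ay": 0.0,"az": 0.268,"grip": 1.0},{"x": -0.004,"y": 0.0055,"z": -0.24,"ax": 0.0,"ay": 0.0,"az": 0.268,"grip": 1.0}]}}

```text
time: 7.05
tool_pos: [0.5296, 0.0674, 0.1973]
tcp_rot: [2.138, 2.299, 0.003]
wrist_force: [-0.3, 0.2, -0.1]
width: 0.002
grip_force: 0.0
```

Run:
```python
from h import *
st=bot.read_state(); print(st['tool_pos'],st['wrist_force'],np.abs(st['joint_vel']).max())
c=cam('wrist','w5.png'); print(proj(c,[.518,.046,.081]))
```

```text
[0.52958419 0.06739922 0.19730593] [-0.27385001  0.17718774 -0.12315869] 0.050414494437838325
(np.float64(237.93698562437854), np.float64(203.88867437819556))
```

View pics/w5.png

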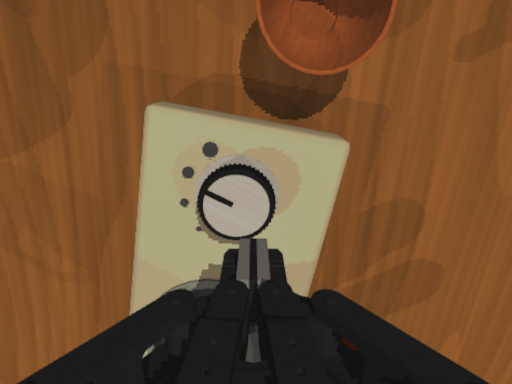

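Run:
```python
from h import *
c=cam('wrist'); print(dialang(c,(233,205),(205,192.5),.081))
for q in((199,228),(184,202),(188,172),(210,149)):
    r=ray(c,*q,.056)-[.518,.046,0]; print((225-np.degrees(np.arctan2(r[1],r[0]))%360)/57.3)
print(bot.finish_job())
```

```text
(array([0.5123, 0.0452, 0.081 ]), array([0.4878, 0.0549, 0.081 ]), np.float64(1.164810651760455))
0.0137000560943218
0.576302217616655
1.1438938845941802
1.7286555164726491
the job is handed in; nothing more can be done
None
```

I turned the dial from the first dot to the third by light fingertip friction, lifted the hand clear and handed the job in. The last wrist picture put the pointer at about 1.16 rad against 1.14 for the third dot. I didn't check the jug, mug, bowl and caddy with a final measurement, and the hand-in gave no verdict.

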